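# Seat the rocking shield cover of a radio board

### The job

One of the six metal shield covers on the opened radio's board has not snapped down at one corner, and it rocks under a fingertip. Press on the covers to find it, then push it down with the fingertips until it is fully home and level, so that all six covers sit firm. Do not lift any cover off its frame, and leave the things lying around the radio where they are.

Things in the scene. Friction and masses are not known exactly. Their poses are not given: they have to be found in the camera images.
- radio: opened radio unit: aluminium tray fixed to the bench, 218 x 250 mm, walls 16 mm high, with a green circuit board. Origin: on the bench surface, at the middle of the 2 x 3 grid of covers; z up, +x to the row of brass coaxial sockets; the tray spans x -90 to +128, y -125 to +125 mm. Parts on the board beside the covers stay below 19 mm over the bench.
- cover_1: one of six identical sheet-metal shield covers, 60 (x) x 50 (y) x 6.5 mm, 30 g, at x -38, y -66 mm in the radio's frame, axes as the radio's. Origin: centre of its top face. Home, a cover lies level on its frame's rim, its top 20.5 mm over the bench. Five covers are home and firm.
- cover_2: one of six identical sheet-metal shield covers, 60 (x) x 50 (y) x 6.5 mm, 30 g, at x -38, y +0 mm in the radio's frame, axes as the radio's. Origin: centre of its top face. Inside each corner of each frame, 22.5 mm (x) and 17.5 mm (y) from the cover's centre, is a spring catch under the cover. On one cover, any of the six, one corner, any of its four, rides 3 to 4 mm up on its catch.
- cover_3: one of six identical sheet-metal shield covers, 60 (x) x 50 (y) x 6.5 mm, 30 g, at x -38, y +66 mm in the radio's frame, axes as the radio's. Origin: centre of its top face. The loose cover rocks freely about the diagonal through its raised corner; its centre stands about 2 mm above home.
- cover_4: one of six identical sheet-metal shield covers, 60 (x) x 50 (y) x 6.5 mm, 30 g, at x +38, y -66 mm in the radio's frame, axes as the radio's. Origin: centre of its top face. A raised catch gives way at about 12 N pressed over its corner, goes down and stays down, and that cover is then home.
- cover_5: one of six identical sheet-metal shield covers, 60 (x) x 50 (y) x 6.5 mm, 30 g, at x +38, y +0 mm in the radio's frame, axes as the radio's. Origin: centre of its top face. Pressing the other three corners does not drive a raised catch; pressing the cover's middle takes about twice the force.
- cover_6: one of six identical sheet-metal shield covers, 60 (x) x 50 (y) x 6.5 mm, 30 g, at x +38, y +66 mm in the radio's frame, axes as the radio's. Origin: centre of its top face. The gap between neighbouring covers is 16 mm.
- tub: white plastic tub, bystander, 90 mm wide, 70 mm high; origin under its centre
- reel: blue solder reel standing on its flange, bystander, 60 mm wide, 40 mm high; origin under its centre
- screwdriver: screwdriver lying on the bench beside the radio, bystander, about 180 mm long along its x axis
Mind the look-alikes: they are no part of the job. Leave any black or brown look-alike of the cover_2 alone. Leave any black look-alike of the cover_5 alone.

How it is judged (in metres and radians):
At the end, for the whole second after the job is handed in: All six covers are level within 0.03 rad, their top centres no more than 1.5 mm above home, and at rest (angle between each of cover_1, cover_2, cover_3, cover_4, cover_5, cover_6's own z axis and vertical below 0.03 rad and z of each of cover_1, cover_2, cover_3, cover_4, cover_5, cover_6 in the frame of radio below 0.022 m and linear speed of each of cover_1, cover_2, cover_3, cover_4, cover_5, cover_6 below 0.01 m/s); the robot touches nothing.
It fails at once if a cover is lifted: its top centre rises more than 8 mm above home (z of any of cover_1, cover_2, cover_3, cover_4, cover_5, cover_6 in the frame of radio above 0.0285 m).
It fails at once if a bystander (tub, reel, screwdriver) is moved more than 20 mm (distance of any of tub, reel, screwdriver from where it was at the start of the episode above 0.02 m).
It also fails if it takes over 51 s, if anything falls off the work surface, if the arm or the gripper's body presses on something with over 40 N, if the wrist force passes 120 N, or if a joint passes its speed limit or range.

### The arm

A 6-joint arm with a two-finger parallel gripper is mounted at the origin on the work surface. World frame = base frame: x ahead of the robot, y to its left, z up, the work surface at z = 0. Lengths are in mm, angles in rad, forces in N, time in s.
With the tool pointing down it reaches from about 275 to 975 mm from the base axis. Payload 8.4 kg.
Tool frame: the origin (TCP) lies midway between the tips of the shut fingers; the grasp point (between the pads) lies 19 mm behind it; z points along the fingers, y is the line along which they close (so a half turn about z gives the same grasp; the last joint's range is limited). The gripper opens to 92 mm and grips with 3 to 60 N. Pads are 20 mm wide; open, the fingers measure 128 mm over their backs; the gripper's body (75 mm by 189 mm) begins 69 mm behind the grasp point.
Start: joints at [1.159, 0.353, 1.633, -0, 1.155, -0.002], TCP at [249.015, 573.253, 188.283] pointing down, gripper open.
Joint ranges: [-2.63, 2.63], [-0.92, 2.1], [0.06, 2.66], [-1.3, 4.44], [0, 2.69], [-3.02, 3.02]. Speed limits (rad/s): [2.22, 2.22, 2.79, 3.14, 3.14, 3.14].

### API

Orientations are given as a unit quaternion [x, y, z, w].
In Python, from bench import env gives the robot as it stands.
- The arm moves only by the tool jog_arm, never from a script. Its argument "rows" is one flat list of numbers, 4 for each row, row after row: the shift along the tool's x, y, z as a fraction of full scale, then the turn about the tool's z as a fraction of full scale. In form: [tx, ty, tz, roll, tx, ty, tz, roll, ...]. A call has exactly 5 rows; each row shifts and turns the commanded pose from where the row before left it, along the tool's axes as they then stand; what a row does not reach is not made up. Full scale, the value 1, is 40 mm for a shift and 4 degrees for a turn. A row lasts 1/10 s, in which the tool goes at most 50 mm and 8.59 degrees, less where a joint would pass 70% of its speed; a pose out of reach is approached as far as the arm can. A call with a number of a shift or a turn outside -1 to 1 is refused whole. A call with a gripper value outside its range is refused whole. "jaw" is the opening, from -1 (shut) to 1 (fully open), so that 0 is half open, set as the call begins (left out, the last holds). The fingers move at their own pace and stop on an object; "force" is the grip in N (left out, the last holds). Time passes only in rows, so rows that do not move let the fingers close, or fill a call up. It gives the time, the measured TCP pose, the force, the opening and the grip force at its end, in the units of the state.
- env.state(): the state, without advancing time (a new reading comes with each control period).
- env.get_image(name): name is "scene" or "side" or "wrist"; returns a dict with "pixels" (480x640x3 uint8, red, green, blue), "fov_y" (degrees; the focal length in pixels is half the picture's height over the tangent of half this angle, whatever the lens; pixels are square), "cx", "cy" (the principal point, pixels), "R" (3x3) and "t" (3): a world point X has camera coordinates R X + t; the wrist camera has in their place "mount" (4x4, takes a point from camera to tool coordinates, whose origin is the TCP and whose axes are the flange's). Camera axes: x right, y down, z forward; pixel columns grow to the right and rows downward; lengths in mm; the calibration is good to about 2 mm. A picture is of the moment at which its call begins: read the wrist's pose just before it. There is no depth.
- env.close_job(): hands the job in; it is judged then, once.
The state is a dict: "time": time; "joints": joint angles; "dq": joint speeds; "joint_torque": joint torques, N m; "eef_pos": TCP position; "ee_rot": TCP orientation; "ft_force": force on the tool from outside, world axes, zero at the start; "moment": the same for the moment, N m; "gripper_width": finger opening in mm; "grasp_force": force on a finger pad.
Only numpy, scipy, OpenCV 4.12 (cv2) and the standard library are available. Lean on these libraries where they do the work, as an engineer would, in place of code of your own. Each camera call takes 0.05 s, during which the arm holds its last target. There are 200 camera calls.

## Working session

There is one attempt and no reset: what is moved stays moved. The work goes in short steps, Python scripts to look and compute and a tool call to move; the robot and the scene stay as the last step left them, time stands still between calls to the robot, and variables do not carry over. Pictures are saved under pics/ and viewed, at most 10 in all, crops included, and the job is handed in when it is done.

Besides the shell and the picture viewer there is one more tool, called after "Request:" as a command line: name --argument value ..., lists and objects as JSON in quotes. jog_arm: Moves the arm, as the interface text tells. Its arguments: {"type":"object","properties":{"rows":{"type":"array"},"jaw":{"type":"number"},"force":{"type":"number"}},"required":["rows"]}

```bash
mkdir -p pics
python3 - <<'E'
from bench import env
import cv2
s=env.state();print(s)
for n in("scene","side"):
    im=env.get_image(n);cv2.imwrite(f"pics/{n}0.png",im["pixels"][:,:,::-1]);print(n,im["fov_y"],im["cx"],im["cy"],im["R"],im["t"])
im=env.get_image("wrist");print(im["mount"],im["fov_y"]);cv2.imwrite("pics/wrist0.png",im["pixels"][:,:,::-1])
E
```

```text
{'time': 0.0, 'joints': array([ 1.15860957e+00,  3.53633563e-01,  1.63410456e+00, -2.00022651e-05,
        1.15524083e+00, -2.40989444e-03]), 'dq': array([ 5.69952950e-05,  5.79865562e-05,  4.24432310e-04, -6.24371860e-05,
        6.19235679e-05, -8.95792765e-04]), 'joint_torque': array([ 1.38465613e-03, -5.93856239e+01, -3.34207213e+01,  6.99382788e-02,
        2.35972228e-02, -1.05606591e-04]), 'eef_pos': array([248.80224312, 572.76406551, 187.58550448]), 'ee_rot': array([ 2.03453918e-01,  9.79084278e-01, -6.80190942e-04, -1.33710245e-04]), 'ft_force': array([ 0.42487825, -0.21607947, -0.1007811 ]), 'moment': array([ 0.01297003, -0.0314475 ,  0.01608162]), 'grasp_force': 0.0, 'gripper_width': 91.99209389254072}
scene 57.30018347287695 316.07675707364734 235.55123572187702 [[-0.54401907  0.83905295  0.00577927]
 [ 0.44456495  0.29407161 -0.84609922]
 [-0.71162157 -0.45772485 -0.53299409]] [ 341.88294233 -225.78349188 1309.24316607]
side 52.87767807366977 315.64039636097493 243.56224207025295 [[ 0.88571858 -0.46398256 -0.01492621]
 [-0.32842308 -0.6035704  -0.72652671]
 [ 0.3280867   0.64840031 -0.68697609]] [-510.19360539  234.22064811 1082.65796681]
[[ 3.63493364e-04 -9.67043839e-01 -2.54609664e-01  7.10590231e+01]
 [ 9.99999843e-01  2.42780459e-04  5.05534461e-04  5.63275808e-01]
 [-4.27059735e-04 -2.54609807e-01  9.67043775e-01 -1.96093727e+02]
 [ 0.00000000e+00  0.00000000e+00  0.00000000e+00  1.00000000e+00]] 64.0134071726181
```

View pics/scene0.png

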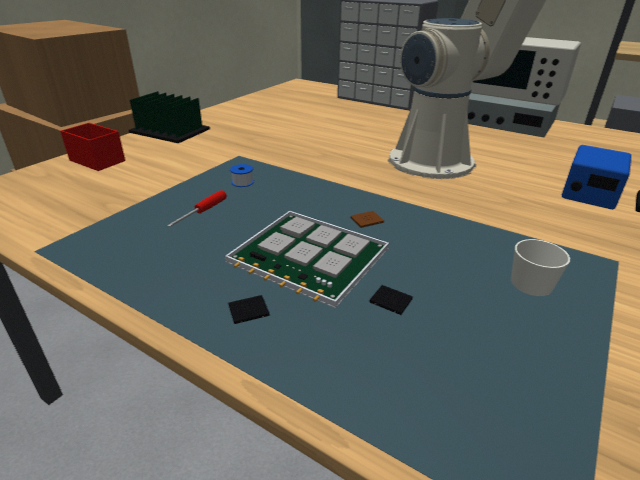

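View pics/side0.png

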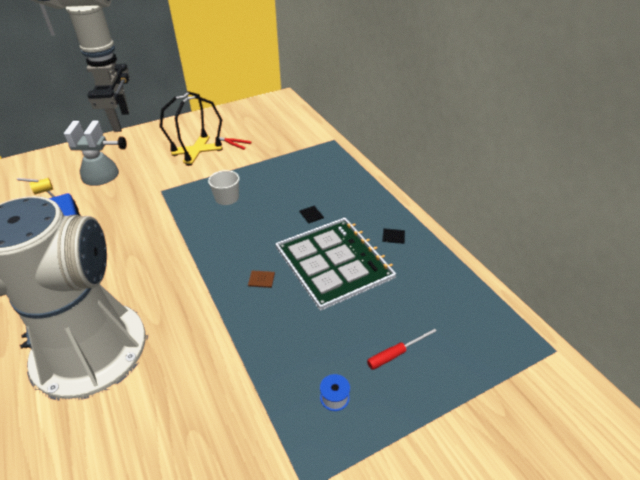

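Both views show the radio: scene about (307,256), side about (336,262). It has six silver covers inside the tray, and the black and brown look-alikes lie outside. I'll enlarge both views for the tray corners.

Run:
```python
import cv2,numpy as np
a=cv2.imread("pics/scene0.png")[205:310,220:395];b=cv2.imread("pics/side0.png")[210:312,265:405]
a=cv2.resize(a,None,fx=4,fy=4,interpolation=cv2.INTER_CUBIC)
b=cv2.resize(b,None,fx=5,fy=5,interpolation=cv2.INTER_CUBIC)
cv2.imwrite("pics/a.png",a);cv2.imwrite("pics/b.png",b)
```

```text
(no output)
```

View pics/a.png

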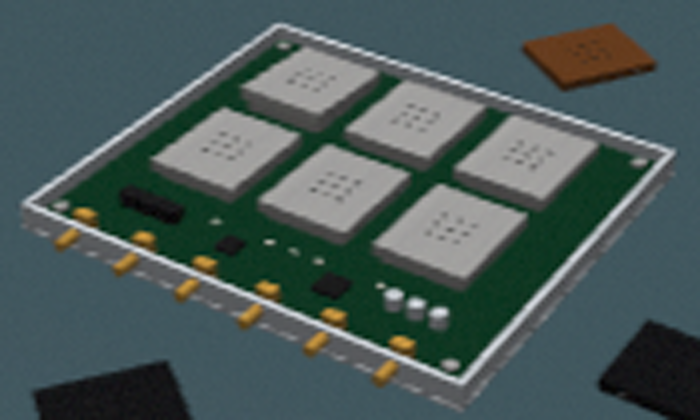

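View pics/b.png

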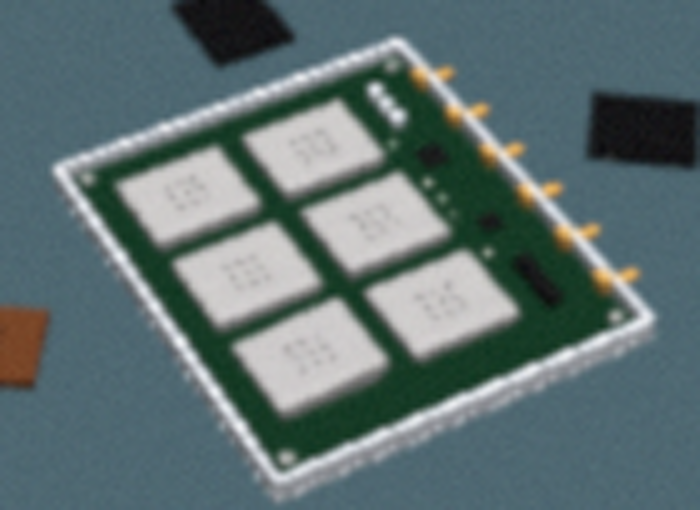

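```bash
cat > h.py <<'E'
import numpy as np
from scipy.spatial.transform import Rotation as Ro
def K(im): f=240/np.tan(np.radians(im["fov_y"]/2)); return f
def proj(im,X):
    c=X@np.array(im["R"]).T+np.array(im["t"]); f=K(im)
    return np.c_[f*c[:,0]/c[:,2]+im["cx"],f*c[:,1]/c[:,2]+im["cy"]]
def wcam(im,s):
    M=np.array(im["mount"]);T=np.eye(4);T[:3,:3]=Ro.from_quat(s["ee_rot"]).as_matrix();T[:3,3]=s["eef_pos"]
    W=np.linalg.inv(T@M); im["R"]=W[:3,:3];im["t"]=W[:3,3]; return im
def world(p,P):
    x,y,a=p; c,s_=np.cos(a),np.sin(a); P=np.asarray(P,float)
    return np.c_[x+c*P[:,0]-s_*P[:,1],y+s_*P[:,0]+c*P[:,1],P[:,2]]
COV={1:(-38,-66),2:(-38,0),3:(-38,66),4:(38,-66),5:(38,0),6:(38,66)}
E
python3 - <<'E'
from h import *; from bench import env
from scipy.optimize import least_squares
P=np.array([[-90,125,16],[128,125,16],[128,-125,16],[-90,-125,16]])
A=np.array([[672,153],[463,383],[27,206],[280,27]])/4+[220,205]
B=np.array([[57,170],[400,42],[652,322],[280,480]])/5+[265,210]
sc,sd=env.get_image("scene"),env.get_image("side")
for sel in((1,0),(0,1),(1,1)):
  best=min((least_squares(lambda p:np.r_[sel[0]*(proj(sc,world(p,P))-A).ravel(),sel[1]*(proj(sd,world(p,P))-B).ravel()],[500,0,a],x_scale=[100,100,1]) for a in(-2,-1,0,1,2,3)),key=lambda r:r.cost)
  print(best.x,best.cost,np.round(best.fun,1))
p=best.x
for i,c in COV.items(): print(i,world(p,[[*c,20.5]]).round(1))
s=env.state();print(Ro.from_quat(s["ee_rot"]).as_matrix().round(3),s["eef_pos"])
E
```

```text
[ 5.95839097e+02 -2.50738346e+01  1.10572449e-02] 6.2298138449946485 [ 1.8 -0.8  0.5  1.1 -2.  -0.7 -0.4 -1.6 -0.  -0.  -0.  -0.   0.  -0.
 -0.  -0. ]
[ 5.95989492e+02 -2.91044753e+01  1.31009661e-02] 2.166397459949149 [-0.  -0.  -0.   0.  -0.  -0.  -0.  -0.  -0.8 -0.5  0.2 -0.7  1.1 -0.4
 -0.6  1. ]
[ 5.95870144e+02 -2.63765853e+01  1.25118805e-02] 10.572997707154949 [ 1.2 -1.1 -0.   0.8 -2.5 -0.8 -0.9 -1.7 -1.2 -1.1 -0.3 -1.2  0.5 -1.1
 -1.2  0.3]
1 [[558.7 -92.8  20.5]]
2 [[557.9 -26.9  20.5]]
3 [[557.   39.1  20.5]]
4 [[634.7 -91.9  20.5]]
5 [[633.9 -25.9  20.5]]
6 [[633.   40.1  20.5]]
[[-0.917  0.398 -0.   ]
 [ 0.398  0.917 -0.001]
 [ 0.    -0.001 -1.   ]] [248.91891742 573.03345867 187.95027738]
```

The fit puts the radio at (596,-26), yaw 0.013 rad, and both views agree to about 4 mm. I'll move over it with the fingers shut.

Request:
jog_arm --rows '[-0.9,-0.67,0,-1,-0.86,-0.73,0,-1,-0.8,-0.79,0,-1,-0.75,-0.84,0,-1,-0.69,-0.89,0,-1]' --jaw -1 --force 40

```text
time: 0.75
eef_pos: [362.5, 377.0, 188.3]
ee_rot: [0.029, 1.0, 0.0, 0.0]
ft_force: [0.3, 0.2, -0.4]
gripper_width: 53.8
grasp_force: 0.0
```

Request:
jog_arm --rows '[-0.62,-0.94,0,-1,-0.55,-0.98,0,0,-0.55,-0.98,0,0,-0.55,-0.98,0,0,-0.55,-0.98,0,0]'

```text
time: 1.25
eef_pos: [474.5, 181.8, 188.5]
ee_rot: [-0.005, 1.0, 0.0, 0.0]
ft_force: [0.9, 0.6, -0.3]
gripper_width: 13.5
grasp_force: 0.0
```

Request:
jog_arm --rows '[0,-1,0.4,0,0,-1,0.4,0,0,-1,0.4,0,0,-1,0.4,0,0,-1,0.4,0]'

```text
time: 1.75
eef_pos: [475.5, -18.1, 107.9]
ee_rot: [-0.005, 1.0, -0.0, 0.0]
ft_force: [0.2, 0.1, -0.2]
gripper_width: 0.4
grasp_force: 0.0
```

Run:
```python
from h import *; from bench import env; import cv2,pickle
s=env.state(); im=env.get_image("wrist"); pickle.dump((s,im),open("w1.pkl","wb")); print(s["eef_pos"],s["dq"].round(3))
cv2.imwrite("pics/w1.png",cv2.resize(im["pixels"][:,:,::-1],(800,600),interpolation=cv2.INTER_CUBIC))
```

```text
[475.49914771 -18.07183817 107.88199393] [-0.84   0.243  0.125 -0.002 -0.373 -0.835]
```

View pics/w1.png

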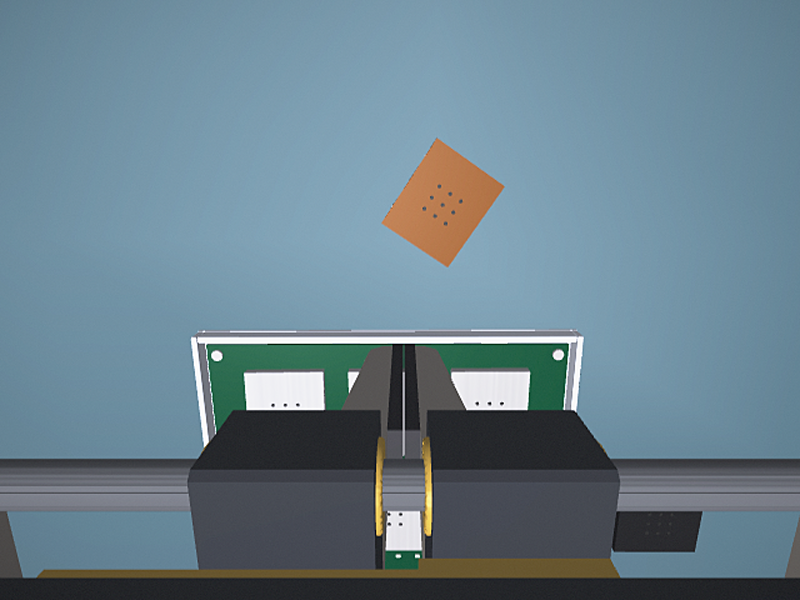

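The wrist camera looks back towards the robot and the fingers block the covers. Moving to the far side of the radio gives it a clear view.

Request:
jog_arm --rows '[-1,0,0,0,-1,0,0,0,-1,0,0,0,-1,0,0,0,-1,0.2,0,0]'

```text
time: 2.3
eef_pos: [677.0, -7.2, 108.1]
ee_rot: [-0.004, 1.0, -0.0, -0.0]
ft_force: [0.7, -0.3, -0.7]
gripper_width: 0.6
grasp_force: 0.0
```

Request:
jog_arm --rows '[-0.8,0,0,0,0,0,0,0,0,0,0,0,0,0,0,0,0,0,0,0]'

```text
time: 2.8
eef_pos: [706.4, -6.5, 108.4]
ee_rot: [-0.004, 1.0, 0.0, -0.0]
ft_force: [0.7, 0.8, -0.4]
gripper_width: 0.4
grasp_force: 0.0
```

Run:
```python
from h import *; from bench import env; import cv2,pickle
s=env.state(); im=env.get_image("wrist"); pickle.dump((s,im),open("w2.pkl","wb")); print(s["eef_pos"],s["ft_force"])
cv2.imwrite("pics/w2.png",cv2.resize(im["pixels"][:,:,::-1],(800,600),interpolation=cv2.INTER_CUBIC))
```

```text
[706.37637074  -6.45604043 108.41607172] [ 0.70022238  0.7897621  -0.36990538]
```

View pics/w2.png

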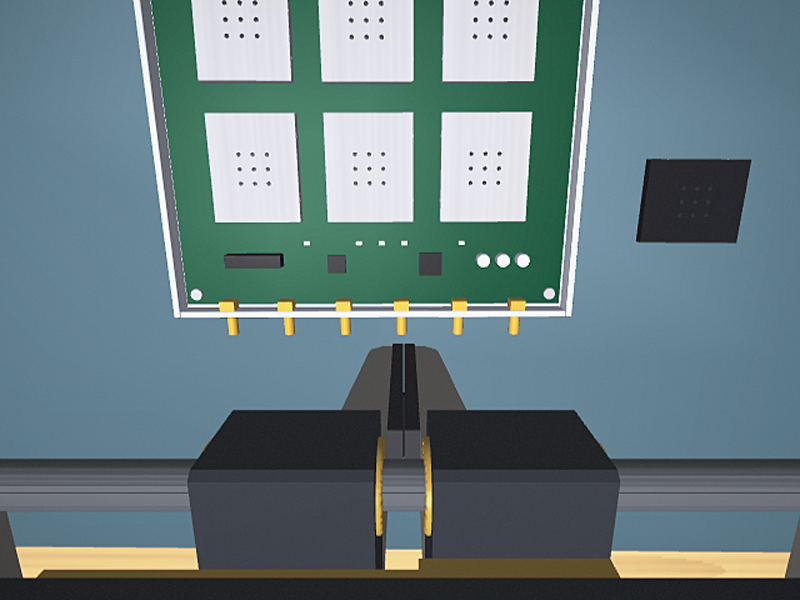

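Run:
```python
from h import *; import pickle
from scipy.optimize import least_squares
s,im=pickle.load(open("w2.pkl","rb")); wcam(im,s)
P=[[128,-125,16],[128,125,16]]; uv=[[177,317],[569,316]]
C={4:[(205,113),(295,112),(300,222),(216,222)],5:[(323,113),(413,112),(413,222),(327,222)],6:[(441,112),(532,112),(527,221),(441,222)]}
for i,q in C.items():
    for (dx,dy),u in zip([(-30,-25),(-30,25),(30,25),(30,-25)],q): P.append([COV[i][0]+dx,COV[i][1]+dy,20.5]);uv.append(u)
P=np.array(P,float);uv=np.array(uv)/1.25
r=least_squares(lambda p:(proj(im,world(p,P))-uv).ravel(),[596,-26,.01],x_scale=[100,100,1])
print(r.x,r.fun.reshape(-1,2).round(1).tolist()); np.save("pose.npy",r.x)
for i,c in COV.items(): print(i,world(r.x,[[*c,20.5]]).round(1))
```

```text
[ 5.94682240e+02 -2.63517239e+01  1.25991144e-02] [[-2.6, 0.8], [2.6, 0.5], [-0.6, 0.0], [-0.5, 0.6], [0.5, -0.2], [-0.5, 0.1], [0.2, -0.3], [0.3, 0.2], [0.1, -0.5], [0.7, -0.2], [1.0, 0.2], [0.3, -0.1], [-1.1, 0.0], [-0.5, -0.5]]
1 [[557.5 -92.8  20.5]]
2 [[556.7 -26.8  20.5]]
3 [[555.9  39.2  20.5]]
4 [[633.5 -91.9  20.5]]
5 [[632.7 -25.9  20.5]]
6 [[631.8  40.1  20.5]]
```

Cover 6 comes first. I'll press the middle of each cover, because a loose one contacts about 2 mm high and gives.

Request:
jog_arm --rows '[0.93,0.58,0.5,0,0.93,0.58,0.5,0,0,0,0.6,0,0,0,0.4,0,0,0,0,0]'

```text
time: 3.35
eef_pos: [631.6, 39.1, 26.7]
ee_rot: [-0.005, 1.0, -0.0, -0.001]
ft_force: [-0.6, -0.5, -0.1]
gripper_width: 0.5
grasp_force: 0.0
```

Request:
jog_arm --rows '[0,0,0.03,0,0,0,0.03,0,0,0,0.03,0,0,0,0.03,0,0,0,0.03,0]'

```text
time: 3.85
eef_pos: [633.0, 39.3, 22.5]
ee_rot: [-0.004, 1.0, 0.0, 0.0]
ft_force: [1.0, 0.2, -0.2]
gripper_width: 0.3
grasp_force: 0.0
```

Request:
jog_arm --rows '[0,0,0.03,0,0,0,0.03,0,0,0,0.03,0,0,0,0,0,0,0,0,0]'

```text
time: 4.35
eef_pos: [632.7, 39.4, 18.6]
ee_rot: [-0.005, 1.0, -0.0, -0.0]
ft_force: [0.0, -0.4, 0.3]
gripper_width: 0.6
grasp_force: 0.0
```

Request:
jog_arm --rows '[0,0,0.03,0,0,0,0.03,0,0,0,0,0,0,0,0,0,0,0,0,0]'

```text
time: 4.85
eef_pos: [632.7, 39.3, 16.3]
ee_rot: [-0.005, 1.0, -0.0, 0.0]
ft_force: [-0.2, -1.0, 0.4]
gripper_width: 0.2
grasp_force: 0.0
```

Run:
```python
from h import *; from bench import env; import cv2
print(env.state()["ft_force"],env.state()["eef_pos"])
im=env.get_image("side");a=cv2.resize(im["pixels"][180:310,265:405,::-1],None,fx=4,fy=4,interpolation=cv2.INTER_CUBIC)
im=env.get_image("scene");b=cv2.resize(im["pixels"][180:310,250:340,::-1],None,fx=4,fy=4,interpolation=cv2.INTER_CUBIC)
cv2.imwrite("pics/c.png",cv2.resize(np.hstack([a,b]),(800,452)))
```

```text
[-0.17965548 -1.00250001  0.37321419] [632.72573935  39.33342986  16.3042827 ]
```

View pics/c.png

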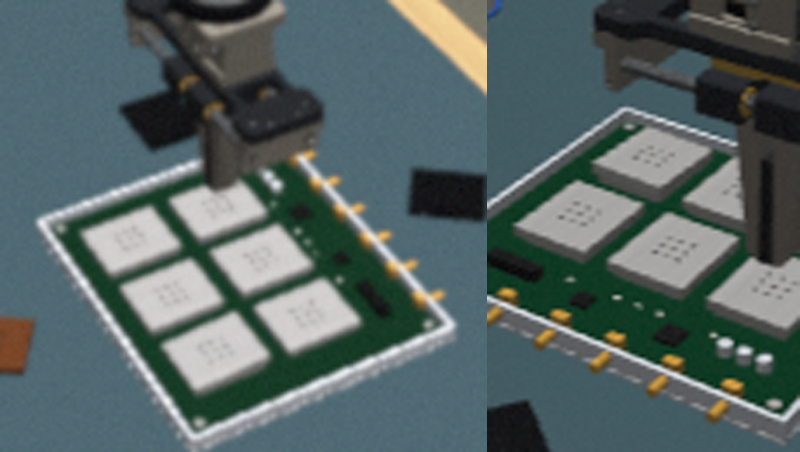

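The tips are over cover 6's middle (side view (222,188), scene view (767,262)) but still a few millimetres above it. I'll keep going down.

Request:
jog_arm --rows '[0,0,0.03,0,0,0,0.03,0,0,0,0.03,0,0,0,0,0,0,0,0,0]'

```text
time: 5.45
eef_pos: [632.7, 39.3, 12.6]
ee_rot: [-0.005, 1.0, -0.0, -0.0]
ft_force: [0.3, 0.1, 0.1]
gripper_width: 0.8
grasp_force: 0.0
```

Request:
jog_arm --rows '[0,0,0.03,0,0,0,0.03,0,0,0,0.03,0,0,0,0,0,0,0,0,0]'

```text
time: 5.95
eef_pos: [632.7, 39.3, 9.0]
ee_rot: [-0.005, 1.0, -0.0, -0.0]
ft_force: [1.0, -0.5, 0.6]
gripper_width: 0.2
grasp_force: 0.0
```

Request:
jog_arm --rows '[0,0,0.03,0,0,0,0.03,0,0,0,0.03,0,0,0,0,0,0,0,0,0]'

```text
time: 6.45
eef_pos: [632.7, 39.4, 5.4]
ee_rot: [-0.005, 1.0, 0.0, -0.0]
ft_force: [0.3, -0.8, 0.3]
gripper_width: 0.2
grasp_force: 0.0
```

Run:
```python
from h import *; from bench import env; import cv2
s=env.state();print(s["ft_force"],s["joint_torque"].round(1))
im=env.get_image("side");a=cv2.resize(im["pixels"][200:290,285:375,::-1],(400,400),interpolation=cv2.INTER_CUBIC)
p=np.load("pose.npy")
print([ (proj(im,world(p,[[38,66,z]]))-[285,200])*400/90 for z in(20.5,30)])
im=env.get_image("scene");b=cv2.resize(im["pixels"][210:300,270:360,::-1],(400,400),interpolation=cv2.INTER_CUBIC)
print([ (proj(im,world(p,[[38,66,z]]))-[270,210])*400/90+[400,0] for z in(20.5,30)])
cv2.imwrite("pics/d.png",np.hstack([a,b]))
```

```text
[ 0.30813781 -0.8297695   0.34909486] [ -0.  -66.1 -25.1  -0.    0.1   0. ]
[array([[186.47387167, 173.17371752]]), array([[186.49244312, 161.6409842 ]])]
[array([[679.85992482, 230.11034541]]), array([[680.45044043, 211.80967045]])]
```

View pics/d.png

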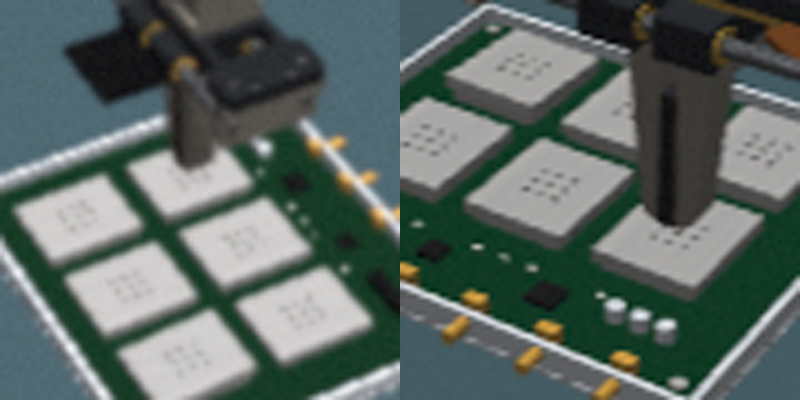

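The tips are now nearly on the surface at the middle, so the closed tips sit about 15 mm behind the nominal TCP. I'll go down in finer steps.

Request:
jog_arm --rows '[0,0,0.025,0,0,0,0.025,0,0,0,0,0,0,0,0,0,0,0,0,0]'

```text
time: 7.05
eef_pos: [632.7, 39.4, 3.5]
ee_rot: [-0.005, 1.0, 0.0, 0.0]
ft_force: [0.5, 0.0, -0.5]
gripper_width: 0.4
grasp_force: 0.0
```

Request:
jog_arm --rows '[0,0,0.025,0,0,0,0.025,0,0,0,0,0,0,0,0,0,0,0,0,0]'

```text
time: 7.55
eef_pos: [632.7, 39.4, 1.5]
ee_rot: [-0.005, 1.0, -0.0, -0.0]
ft_force: [0.3, -0.1, -0.0]
gripper_width: 0.4
grasp_force: 0.0
```

Request:
jog_arm --rows '[0,0,0.025,0,0,0,0.025,0,0,0,0,0,0,0,0,0,0,0,0,0]'

```text
time: 8.05
eef_pos: [632.7, 39.3, -0.5]
ee_rot: [-0.005, 1.0, -0.0, 0.0]
ft_force: [-0.3, -0.3, 0.3]
gripper_width: 0.2
grasp_force: 0.0
```

Request:
jog_arm --rows '[0,0,0.025,0,0,0,0.025,0,0,0,0,0,0,0,0,0,0,0,0,0]'

```text
time: 8.55
eef_pos: [632.7, 39.4, -2.5]
ee_rot: [-0.005, 1.0, -0.0, 0.0]
ft_force: [0.0, 0.2, -0.3]
gripper_width: 0.2
grasp_force: 0.0
```

Request:
jog_arm --rows '[0,0,0.025,0,0,0,0.025,0,0,0,0.025,0,0,0,0,0,0,0,0,0]'

```text
time: 9.05
eef_pos: [632.7, 39.4, -5.4]
ee_rot: [-0.005, 1.0, -0.0, -0.0]
ft_force: [0.1, 0.7, 3.7]
gripper_width: 0.6
grasp_force: 1.7
```

Contact at TCP z of about -5.4. Now I'll load it in small steps to learn the stiffness.

Request:
jog_arm --rows '[0,0,0.0125,0,0,0,0,0,0,0,0,0,0,0,0,0,0,0,0,0]'

```text
time: 9.55
eef_pos: [632.8, 39.4, -5.4]
ee_rot: [-0.005, 1.0, 0.0, 0.0]
ft_force: [-2.7, -1.6, 8.3]
gripper_width: 0.7
grasp_force: 4.2
```

Request:
jog_arm --rows '[0,0,0.0125,0,0,0,0,0,0,0,0,0,0,0,0,0,0,0,0,0]'

```text
time: 10.05
eef_pos: [632.8, 39.4, -5.4]
ee_rot: [-0.005, 1.0, -0.0, 0.0]
ft_force: [-3.9, 0.2, 13.3]
gripper_width: 0.4
grasp_force: 6.5
```

Cover 6 is stiff (about 10 N/mm) and does not move at z -5.4. Next is cover 5.

Request:
jog_arm --rows '[0,0,-0.3,0,0,-0.82,0,0,0,-0.82,0,0,0,0,0.2,0,0,0,0,0]'

```text
time: 10.55
eef_pos: [632.7, -26.6, -3.2]
ee_rot: [-0.004, 1.0, 0.0, -0.001]
ft_force: [0.9, 0.0, -0.2]
gripper_width: 0.5
grasp_force: 0.0
```

Request:
jog_arm --rows '[0,0,0.025,0,0,0,0.025,0,0,0,0.025,0,0,0,0.025,0,0,0,0,0]'

```text
time: 11.05
eef_pos: [633.4, -25.3, -5.4]
ee_rot: [-0.005, 1.0, 0.0, 0.0]
ft_force: [-3.6, 2.0, 11.0]
gripper_width: 0.1
grasp_force: 5.5
```

Cover 5 contacts at the same height, so covers 5 and 6 are both home. On to cover 4.

Request:
jog_arm --rows '[0,0,-0.3,0,0,-0.82,0,0,0,-0.82,0,0,0,0,0.2,0,0,0,0,0]'

```text
time: 11.55
eef_pos: [633.3, -92.0, -3.0]
ee_rot: [-0.004, 1.0, 0.0, -0.0]
ft_force: [-0.9, -0.5, -0.5]
gripper_width: 0.5
grasp_force: 0.0
```

Request:
jog_arm --rows '[0,0,0.025,0,0,0,0.025,0,0,0,0.025,0,0,0,0.025,0,0,0,0,0]'

```text
time: 12.05
eef_pos: [634.1, -91.0, -5.4]
ee_rot: [-0.005, 1.0, 0.0, 0.0]
ft_force: [-4.5, 2.5, 10.7]
gripper_width: 0.5
grasp_force: 5.4
```

Cover 4 is home too. On to cover 1.

Request:
jog_arm --rows '[0,0,-0.3,0,0.95,0,0,0,0.95,0,0,0,0,0,0.18,0,0,0,0,0]'

```text
time: 12.55
eef_pos: [557.7, -92.4, -1.6]
ee_rot: [-0.005, 1.0, -0.0, 0.0]
ft_force: [1.0, 0.6, 1.2]
gripper_width: 0.6
grasp_force: 0.0
```

Request:
jog_arm --rows '[0,0,0.02,0,0,0,0.025,0,0,0,0.025,0,0,0,0.025,0,0,0,0.025,0]'

```text
time: 13.05
eef_pos: [559.9, -92.7, -4.9]
ee_rot: [-0.005, 1.0, -0.0, 0.001]
ft_force: [-3.6, 0.5, 19.0]
gripper_width: 0.6
grasp_force: 9.4
```

Request:
jog_arm --rows '[0,0,0.0125,0,0,0,0,0,0,0,0.0125,0,0,0,0,0,0,0,0,0]'

```text
time: 13.55
eef_pos: [559.9, -92.7, -5.4]
ee_rot: [-0.005, 1.0, -0.0, 0.001]
ft_force: [-4.0, 1.4, 23.2]
gripper_width: 0.2
grasp_force: 11.0
```

Cover 1 contacted higher (-4.9 at 19 N) and sank to -5.4 at 23 N, so it is probably the loose one. I'll check covers 2 and 3, then come back to cover 1's corners.

Request:
jog_arm --rows '[0,0,-0.325,0,0,0.82,0,0,0,0.82,0,0,0,0,0.18,0,0,0,0,0]'

```text
time: 14.05
eef_pos: [557.2, -26.5, -2.3]
ee_rot: [-0.005, 1.0, -0.0, -0.0]
ft_force: [-0.2, 0.0, 0.2]
gripper_width: 0.5
grasp_force: 0.0
```

Request:
jog_arm --rows '[0,0,0.02,0,0,0,0.025,0,0,0,0.025,0,0,0,0.025,0,0,0,0.025,0]'

```text
time: 14.55
eef_pos: [557.4, -27.5, -5.5]
ee_rot: [-0.004, 1.0, -0.0, 0.0]
ft_force: [-7.2, -2.4, 26.4]
gripper_width: 0.2
grasp_force: 12.9
```

Request:
jog_arm --rows '[0,0,0,0,0,0,0,0,0,0,0.0125,0,0,0,0,0,0,0,0,0]'

```text
time: 15.05
eef_pos: [557.4, -27.5, -5.5]
ee_rot: [-0.004, 1.0, -0.0, 0.0]
ft_force: [-5.9, -2.6, 20.0]
gripper_width: 0.5
grasp_force: 9.8
```

Request:
jog_arm --rows '[0,0,-0.3125,0,0,0.82,0,0,0,0.82,0,0,0,0,0.18,0,0,0,0,0]'

```text
time: 15.55
eef_pos: [556.2, 38.8, -2.2]
ee_rot: [-0.005, 1.0, -0.0, -0.0]
ft_force: [-0.3, -0.1, 0.5]
gripper_width: -0.0
grasp_force: 0.0
```

Request:
jog_arm --rows '[0,0,0.025,0,0,0,0.025,0,0,0,0.025,0,0,0,0.03,0,0,0,0,0]'

```text
time: 16.05
eef_pos: [556.8, 38.0, -5.4]
ee_rot: [-0.004, 1.0, -0.0, 0.0]
ft_force: [-2.4, -1.6, 7.6]
gripper_width: 0.6
grasp_force: 3.6
```

Request:
jog_arm --rows '[0,0,0,0,0,0,0,0,0,0,0.0125,0,0,0,0,0,0,0,0,0]'

```text
time: 16.55
eef_pos: [556.8, 38.0, -5.5]
ee_rot: [-0.004, 1.0, -0.0, 0.0]
ft_force: [-3.5, -3.2, 13.2]
gripper_width: -0.0
grasp_force: 6.4
```

Covers 2 and 3 are home, so cover 1 was the loose one. Now I'll press each of its corners to be sure it is fully home.

Request:
jog_arm --rows '[0,0,-0.3,0,0.18,-0.95,0,0,0.18,-0.95,0,0,0.18,-0.95,0,0,0,0,0.1,0]'

```text
time: 17.05
eef_pos: [536.0, -79.1, 2.4]
ee_rot: [-0.003, 1.0, -0.0, 0.001]
ft_force: [0.4, 1.3, 0.2]
gripper_width: 0.6
grasp_force: 0.0
```

Request:
jog_arm --rows '[0,0,0.05,0,0,0,0.05,0,0,0,0.05,0,0,0,0.06,0,0,0,0,0]'

```text
time: 17.55
eef_pos: [536.5, -74.6, -5.6]
ee_rot: [-0.005, 1.0, 0.0, 0.0]
ft_force: [-4.5, 1.5, 18.0]
gripper_width: 0.5
grasp_force: 9.3
```

Request:
jog_arm --rows '[0,0,0,0,0,0,0,0,0,0,0,0,0,0,0,0,0,0,0,0]'

```text
time: 18.05
eef_pos: [536.5, -74.6, -5.6]
ee_rot: [-0.005, 1.0, 0.0, 0.0]
ft_force: [-4.5, 1.0, 17.9]
gripper_width: 0.1
grasp_force: 9.1
```

Request:
jog_arm --rows '[0,0,-0.25,0,0,-0.88,0,0,0,0,0.1,0,0,0,0.08,0,0,0,0.07,0]'

```text
time: 18.55
eef_pos: [536.5, -110.3, -5.9]
ee_rot: [-0.005, 1.0, -0.0, -0.0]
ft_force: [-12.2, -1.1, 52.8]
gripper_width: 0.4
grasp_force: 26.7
```

Request:
jog_arm --rows '[0,0,0,0,0,0,0,0,0,0,0,0,0,0,0,0,0,0,0,0]'

```text
time: 19.05
eef_pos: [536.5, -110.2, -5.6]
ee_rot: [-0.005, 1.0, -0.0, -0.0]
ft_force: [-5.6, -2.6, 20.8]
gripper_width: 0.3
grasp_force: 10.7
```

Request:
jog_arm --rows '[0,0,-0.25,0,-1,0,0,0,-0.12,0,0.1,0,0,0,0.08,0,0,0,0.07,0]'

```text
time: 19.55
eef_pos: [581.4, -109.5, -5.8]
ee_rot: [-0.005, 1.0, 0.0, 0.0]
ft_force: [-7.5, 5.1, 44.8]
gripper_width: 0.5
grasp_force: 22.5
```

Request:
jog_arm --rows '[0,0,0,0,0,0,0,0,0,0,0,0,0,0,0,0,0,0,0,0]'

```text
time: 20.05
eef_pos: [581.3, -109.5, -5.5]
ee_rot: [-0.004, 1.0, 0.0, 0.001]
ft_force: [-0.7, 4.0, 17.6]
gripper_width: 0.5
grasp_force: 8.5
```

Request:
jog_arm --rows '[0,0,-0.25,0,0,0.88,0,0,0,0,0.1,0,0,0,0.08,0,0,0,0.07,0]'

```text
time: 20.55
eef_pos: [580.0, -75.0, -6.0]
ee_rot: [-0.004, 1.0, 0.0, -0.001]
ft_force: [-12.7, 6.0, 48.4]
gripper_width: 0.2
grasp_force: 24.3
```

Request:
jog_arm --rows '[0,0,0,0,0,0,0,0,0,0,0,0,0,0,0,0,0,0,0,0]'

```text
time: 21.05
eef_pos: [579.9, -75.0, -5.7]
ee_rot: [-0.004, 1.0, 0.001, -0.001]
ft_force: [-7.0, 7.4, 21.5]
gripper_width: 0.4
grasp_force: 11.2
```

All four corners of cover 1 now bear at the same height (-5.5 to -5.7) under 18–21 N. I'll retract and take a last look.

Request:
jog_arm --rows '[0,0,-1,0,0,0,-1,0,-1,0,-1,0,-1,0,0,0,-0.8,0.8,0,0]'

```text
time: 21.55
eef_pos: [690.6, -45.9, 110.1]
ee_rot: [-0.003, 1.0, -0.001, 0.002]
ft_force: [1.3, -0.3, -0.4]
gripper_width: 0.5
grasp_force: 0.0
```

Request:
jog_arm --rows '[-0.3,0.5,0,0,0,0,0,0,0,0,0,0,0,0,0,0,0,0,0,0]'

```text
time: 22.05
eef_pos: [698.8, -23.0, 108.4]
ee_rot: [-0.004, 1.0, -0.0, -0.0]
ft_force: [-0.8, -0.1, -0.5]
gripper_width: 0.1
grasp_force: 0.0
```

Run:
```python
from h import *; from bench import env; import cv2
print(env.state()["eef_pos"],env.state()["ft_force"])
a=cv2.resize(env.get_image("scene")["pixels"][205:310,220:395,::-1],None,fx=4,fy=4,interpolation=cv2.INTER_CUBIC)
cv2.imwrite("pics/e.png",a)
```

```text
[698.8279506  -22.96218128 108.41883662] [-0.75509837 -0.05635291 -0.50017773]
```

View pics/e.png

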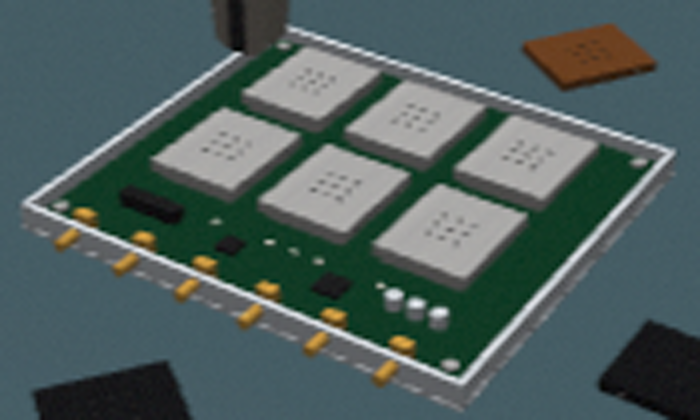

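Cover 1, around (312,85), now shows a side wall as thin as the other five; at the start its wall was visibly deeper. All six look level and the arm is clear, so I'll hand it in.

```bash
python3 -c "
from bench import env
print(env.close_job())"
```

```text
the job is handed in; nothing more can be done
None
```

Cover 1 was the loose one: I pressed it home, and all four of its corners and the middles of the other five covers then bore at the same height (within about 0.3 mm), so I handed the job in at about 22 s; no verdict came back.

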